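# Restock the spice caddy from the leaning rack

## Robot

A 6-joint arm with a two-finger parallel gripper is mounted at the origin on a cart in front of the work surface, level with it; the furniture and walls round the work are solid. World frame = base frame: x ahead of the robot, y to its left, z up, the work surface at z = 0. Lengths are in mm, angles in rad, forces in N, time in s.
With the tool pointing down it reaches from about 325 to 850 mm from the base axis. Payload 15.5 kg.
Tool frame: the origin (TCP) lies midway between the tips of the shut fingers; the grasp point (between the pads) lies 19 mm behind it (manip.grip_point_offset is the distance from the TCP to the grasp point, in mm); z points along the fingers, y is the direction in which the jaws open and shut (so a half turn about z gives the same grasp; the last joint's range is limited). The gripper opens to 91 mm and grips with 3 to 60 N. Pads are 32 mm wide; open, the fingers measure 118 mm over their backs; the gripper's body (76 mm by 178 mm) begins 60 mm behind the grasp point.
Start: joints at [-1.44, 0.494, 1.345, -0, 1.302, -0.096], TCP at [140.539, -608.995, 213.915] pointing down, gripper open.
Joint ranges: [-2.91, 2.91], [-0.82, 2.16], [0.22, 2.67], [-1.22, 4.37], [0.12, 2.79], [-3.08, 3.08]. Speed limits (rad/s): [1.89, 1.89, 2.57, 3.01, 3.01, 3.01].

## Interface

Orientations are given as a unit quaternion [x, y, z, w].
In Python, from bench import monitor, viewer, manip gives the robot as it stands.
- The arm moves only by the shell command python3 -m handwheel 'ROWS' [OPENING] [FORCE]. ROWS is JSON, a list that holds one entry, the list of rows, each a list of 4 numbers: the shift along the tool's x, y, z in mm, then the turn about the tool's z in rad. In form: [[[dx, dy, dz, twist], ...]]. A call has exactly 10 rows; each row is the pose to reach, as a shift and turn from the pose commanded when the call began, along the tool's axes at that moment; what a row does not reach only later rows make up. A row lasts 1/10 s, in which the tool goes at most 50 mm and 8.59 degrees, less where a joint would pass 70% of its speed; a pose out of reach is approached as far as the arm can. A call with a gripper value outside its range is refused whole. OPENING is the gripper command: -1 is fully open, 1 is shut, values between are in proportion, set as the call begins (- or left out, the last holds). The fingers move at their own pace and stop on an object; FORCE is the grip in N (left out, the last holds). Time passes only in rows, so rows that repeat a pose let the fingers close, or fill a call up. It gives the time, the measured TCP pose, the force and the opening at its end, in the units of the state.
- monitor.get_obs(): the state, without advancing time (a new reading comes with each control period).
- viewer.camera(name): name is "side" or "top" or "wrist"; returns the picture (400x640x3 uint8, blue, green, red); there is no depth.
- viewer.camera_params(name): a dict with "camera_matrix" (3x3 intrinsics, pixels), "D" ([k1, k2, p1, p2, k3] as OpenCV has them; the pictures are not rectified), "extrinsics" (4x4, takes a point from camera to world coordinates); the wrist camera has in their place "mount" (4x4, takes a point from camera to tool coordinates, whose origin is the TCP and whose axes are the flange's). Camera axes: x right, y down, z forward; pixel columns grow to the right and rows downward; lengths in mm; the calibration is good to about 2 mm. A picture is of the moment at which its call begins: read the wrist's pose just before it. camera_params takes no time and is no camera call.
- manip.hand_in(): hands the job in, once; it reports no verdict.
The state is a dict: "time_s": time; "joint_positions": joint angles; "joint_vel": joint speeds; "tau": joint torques, N m; "ee_pos": TCP position; "orientation": TCP orientation; "wrist_force": force on the tool from outside, world axes, zero at the start; "moment": the same for the moment, N m; "opening": finger opening in mm.
Only numpy, scipy, OpenCV 4.12 (cv2) and the standard library are available. Lean on these libraries where they do the work, as an engineer would, in place of code of your own. Each camera call takes 0.05 s, during which the arm holds its last target. There are 200 camera calls.

## Task

Fill the four-pocket steel caddy for service: drop the two spice jars that lean in the rack and the two standing on the counter into the caddy one by one, one jar to a pocket in any order, each standing upright on the pocket's floor with the cap up. The jars are thin glass, so take them with a light grip, lower each right down to the pocket's floor before letting go and do not ram it against the caddy, and leave the other things on the counter where they are.

Things in the scene. Friction and masses are not known exactly. Their poses are not given: they have to be found in the camera images.
- rack: Fixed steel rack, base 120 x 182 mm; origin: centre of its underside, x away from the cook. Two square seats at y = +44 and -44 mm, 50 mm inside, 41 mm deep along their axis, lean back 0.5 rad (29 degrees): their mouths and the jars' caps tip to the rack's +x. The jars stand out by about 65 mm and come out along their own leaning axis. Highest wall edge about 80 mm above the counter.
- caddy: Fixed steel caddy, base 128 (x) x 160 (y) mm, 54 mm high; origin: centre of its underside. Four open-topped square pockets, 56 mm inside, two columns at y = +-45 mm and two rows at x = -+29.5 mm, with a gap between the columns. Empty at the start.
- pocket_1 (a point): Centre of the floor of the caddy's -x +y pocket (7 mm above the counter); axes as the caddy's. The pocket is square, 56 mm inside, walls 3 mm thick, its rim 47 mm above this point.
- pocket_2 (a point): Centre of the floor of the caddy's -x -y pocket (7 mm above the counter); axes as the caddy's. The pocket is square, 56 mm inside, walls 3 mm thick, its rim 47 mm above this point.
- pocket_3 (a point): Centre of the floor of the caddy's +x +y pocket (7 mm above the counter); axes as the caddy's. The pocket is square, 56 mm inside, walls 3 mm thick, its rim 47 mm above this point.
- pocket_4 (a point): Centre of the floor of the caddy's +x -y pocket (7 mm above the counter); axes as the caddy's. The pocket is square, 56 mm inside, walls 3 mm thick, its rim 47 mm above this point.
- jar_a: Glass spice jar with a screw cap, 46 mm diameter, 106 mm tall, about 0.11 kg; cap 45 mm diameter on its top 20 mm. Origin: centre of its underside; z: up along the jar to the cap. Starts leaning in one of the rack's seats.
- jar_b: Glass spice jar with a screw cap, 46 mm diameter, 106 mm tall, about 0.11 kg; cap 45 mm diameter on its top 20 mm. Origin: centre of its underside; z: up along the jar to the cap. Starts leaning in one of the rack's seats.
- jar_c: Glass spice jar with a screw cap, 46 mm diameter, 106 mm tall, about 0.11 kg; cap 45 mm diameter on its top 20 mm. Origin: centre of its underside; z: up along the jar to the cap. Starts upright on the counter between rack and caddy.
- jar_d: Glass spice jar with a screw cap, 46 mm diameter, 106 mm tall, about 0.11 kg; cap 45 mm diameter on its top 20 mm. Origin: centre of its underside; z: up along the jar to the cap. Starts upright on the counter between rack and caddy.
- ramekin: Bystander: white ramekin, 70 mm diameter, 42 mm high; origin: centre of its underside.
- cup: Bystander: stone-grey cup, 68 mm diameter, 62 mm high; origin: centre of its underside.
- squeeze_bottle: Bystander: squeeze bottle with a nozzle, 48 mm diameter, 150 mm high; origin: centre of its underside.
- mill: Bystander: clear mill with a white knob, 51 mm diameter, 174 mm high; origin: centre of its underside.
Mind the look-alikes: they are no part of the job. Leave any orange look-alike of the jar_a alone.

How it is judged (in metres and radians):
At the end, for the whole second after the job is handed in: Each of the four jars stands in a pocket of its own: the centre of its underside within 12 mm of the centre of a pocket's floor, upright within 0.12 rad with the cap up, at rest and released ((distance between jar_a and pocket_1 below 0.012 m or distance between jar_a and pocket_2 below 0.012 m or distance between jar_a and pocket_3 below 0.012 m or distance between jar_a and pocket_4 below 0.012 m) and angle between each of jar_a, jar_b, jar_c, jar_d's own z axis and vertical below 0.12 rad and linear speed of each of jar_a, jar_b, jar_c, jar_d below 0.05 m/s and (distance between jar_b and pocket_1 below 0.012 m or distance between jar_b and pocket_2 below 0.012 m or distance between jar_b and pocket_3 below 0.012 m or distance between jar_b and pocket_4 below 0.012 m) and (distance between jar_c and pocket_1 below 0.012 m or distance between jar_c and pocket_2 below 0.012 m or distance between jar_c and pocket_3 below 0.012 m or distance between jar_c and pocket_4 below 0.012 m) and (distance between jar_d and pocket_1 below 0.012 m or distance between jar_d and pocket_2 below 0.012 m or distance between jar_d and pocket_3 below 0.012 m or distance between jar_d and pocket_4 below 0.012 m)); the robot touches nothing.
It fails at once if a jar gripped or pushed by the fingers with more than 100 N (contact force between the fingers and jar_a above 100 N or contact force between the fingers and jar_b above 100 N or contact force between the fingers and jar_c above 100 N or contact force between the fingers and jar_d above 100 N).
It fails at once if a jar struck or pressed into the caddy with more than 40 N (contact force between any of jar_a, jar_b, jar_c, jar_d and caddy above 40 N).
It fails at once if a jar fell into a pocket from more than about 4 cm (faster than 0.9 m/s) ((linear speed of jar_a above 0.9 m/s and (distance between jar_a and pocket_1 below 0.06 m or distance between jar_a and pocket_2 below 0.06 m or distance between jar_a and pocket_3 below 0.06 m or distance between jar_a and pocket_4 below 0.06 m)) or (linear speed of jar_b above 0.9 m/s and (distance between jar_b and pocket_1 below 0.06 m or distance between jar_b and pocket_2 below 0.06 m or distance between jar_b and pocket_3 below 0.06 m or distance between jar_b and pocket_4 below 0.06 m)) or (linear speed of jar_c above 0.9 m/s and (distance between jar_c and pocket_1 below 0.06 m or distance between jar_c and pocket_2 below 0.06 m or distance between jar_c and pocket_3 below 0.06 m or distance between jar_c and pocket_4 below 0.06 m)) or (linear speed of jar_d above 0.9 m/s and (distance between jar_d and pocket_1 below 0.06 m or distance between jar_d and pocket_2 below 0.06 m or distance between jar_d and pocket_3 below 0.06 m or distance between jar_d and pocket_4 below 0.06 m))).
It fails at once if a bystander moved by more than 30 mm (distance of any of ramekin, cup, squeeze_bottle, mill from where it was at the start of the episode above 0.03 m).
It also fails if it takes over 72 s, if anything falls off the work surface, if the arm or the gripper's body presses on something with over 40 N, if the wrist force passes 120 N, or if a joint passes its speed limit or range.

## Working session

There is one attempt and no reset: what is moved stays moved. The work goes in short steps, Python scripts to look and compute and a shell command to move; the robot and the scene stay as the last step left them, time stands still between calls to the robot, and variables do not carry over. Pictures are saved under pics/ and viewed, about 8 in all and at most 12, crops included, and the job is handed in when it is done.

```bash
mkdir -p pics; ls
python3 - <<'E'
from bench import monitor, viewer, manip
import cv2,numpy as np
print(monitor.get_obs())
for n in ("top","side"):
    cv2.imwrite(f"pics/{n}0.png",viewer.camera(n)); p=viewer.camera_params(n); print(n,p)
print(viewer.camera_params("wrist"), manip.grip_point_offset)
E
```

```text
pics
{'time_s': 0.0, 'joint_positions': array([-1.43950907e+00,  4.94161993e-01,  1.34613719e+00, -5.52560054e-06,
        1.30251558e+00, -9.54646455e-02]), 'joint_vel': array([ 7.58483335e-04,  1.57192873e-03, -1.47520467e-03, -1.41649845e-06,
       -6.82763016e-04,  5.14864509e-04]), 'tau': array([-1.00139503e-03, -8.78825283e+01, -3.81852007e+01,  7.04533607e-02,
        5.34673012e-02, -1.01387427e-04]), 'ee_pos': array([ 140.48023389, -608.60826015,  213.34939895]), 'orientation': array([ 9.93579560e-01,  1.13133924e-01, -1.36072353e-05, -6.10905585e-04]), 'wrist_force': array([-0.41043534, -0.03160937,  0.63890705]), 'moment': array([-0.02896524,  0.00736072,  0.00355406]), 'opening': 91.31431573798912}
top {'camera_matrix': array([[413.3666046 ,   0.        , 320.68015443],
       [  0.        , 413.3666046 , 197.98343363],
       [  0.        ,   0.        ,   1.        ]]), 'D': array([-0.01840185,  0.        ,  0.        ,  0.        ,  0.        ]), 'extrinsics': array([[ 3.91785701e-01, -8.99249820e-01,  1.94560341e-01,
         3.30095513e+02],
       [-9.20044878e-01,
[... 753 characters left out ...]
+03],
       [ 0.00000000e+00,  0.00000000e+00,  0.00000000e+00,
         1.00000000e+00]])}
{'camera_matrix': array([[308.781423  ,   0.        , 320.21856092],
       [  0.        , 308.781423  , 200.67549728],
       [  0.        ,   0.        ,   1.        ]]), 'D': array([-0.05917606,  0.        ,  0.        ,  0.        ,  0.        ]), 'mount': array([[ 8.44704730e-04, -9.61357588e-01, -2.75301425e-01,
         7.87074072e+01],
       [ 9.99999496e-01,  9.61278636e-04, -2.88513602e-04,
        -2.28622045e-01],
       [ 5.42006119e-04, -2.75301043e-01,  9.61357916e-01,
        -1.70050621e+02],
       [ 0.00000000e+00,  0.00000000e+00,  0.00000000e+00,
         1.00000000e+00]])} 18.8
```

View pics/top0.png

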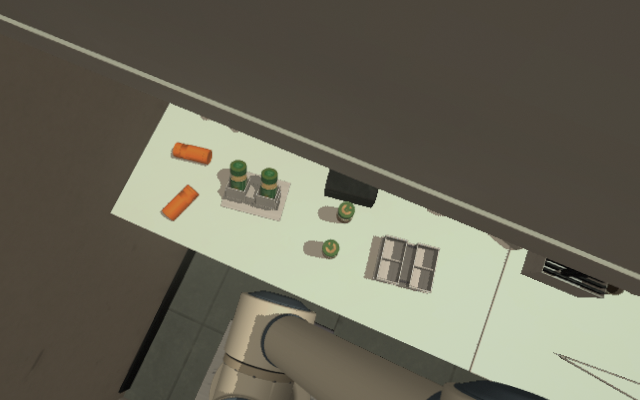

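View pics/side0.png

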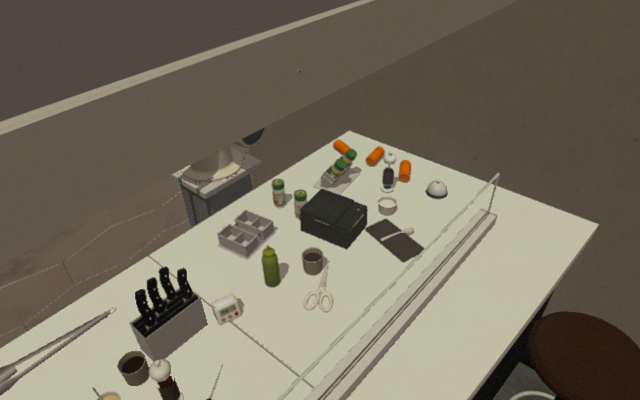

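The top view shows jars in the rack with caps at about (237,165) and (268,175), two standing jars at (346,211) and (331,248), and the caddy at about (408,263). The side view shows the same layout, with a black box close behind the standing jars. I'll enlarge both.

Run:
```python
import cv2,numpy as np
a=cv2.imread("pics/top0.png")[145:305,210:450]
cv2.imwrite("pics/topc.png",cv2.resize(a,None,fx=3.33,fy=3.33,interpolation=cv2.INTER_CUBIC))
b=cv2.imread("pics/side0.png")[140:260,210:370]
cv2.imwrite("pics/sidec.png",cv2.resize(b,None,fx=5,fy=5,interpolation=cv2.INTER_CUBIC))
```

```text
(no output)
```

View pics/topc.png

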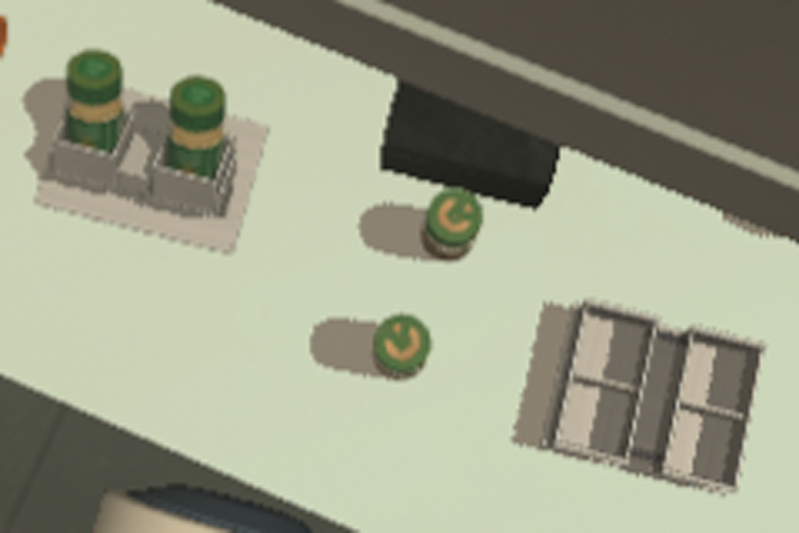

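View pics/sidec.png

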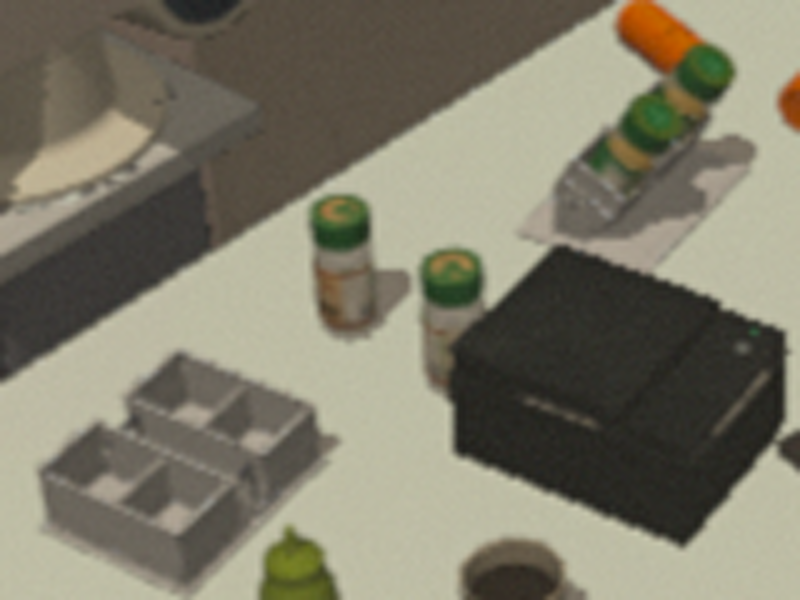

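```bash
cat > h.py <<'E'
import numpy as np,cv2
from bench import monitor, viewer, manip
from scipy.spatial.transform import Rotation as R
def ray(n,px,obs=None):
    p=viewer.camera_params(n)
    u=cv2.undistortPoints(np.array([[px]],float),p["camera_matrix"],p["D"])[0,0]
    T=p.get("extrinsics")
    if T is None:
        o=obs or monitor.get_obs(); A=np.eye(4);A[:3,:3]=R.from_quat(o["orientation"]).as_matrix();A[:3,3]=o["ee_pos"];T=A@p["mount"]
    return T[:3,3],T[:3,:3]@np.array([u[0],u[1],1])
def atz(n,px,z,obs=None):
    c,d=ray(n,px,obs); return c+d*(z-c[2])/d[2]
def tri(a,b):
    (c1,d1),(c2,d2)=a,b
    s=np.linalg.lstsq(np.c_[d1,-d2],c2-c1,rcond=None)[0]
    p,q=c1+d1*s[0],c2+d2*s[1]; return (p+q)/2,np.linalg.norm(p-q)
E
cat > t.py <<'E'
from h import *
np.set_printoptions(precision=1,suppress=True)
T=lambda x,y:(210+x/3.33,145+y/3.33); S=lambda x,y:(210+x/5,140+y/5)
for k,t,s in [("c",(454,213),(452,268)),("d",(403,342),(340,212)),("L",(95,68),(707,70)),("Rr",(197,96),(655,118))]:
    print(k,tri(ray("top",T(*t)),ray("side",S(*s))), atz("top",T(*t),106),atz("side",S(*s),106))
for q in [(583,303),(763,345),(735,490),(555,447)]: print("cad top",atz("top",T(*q),54))
for q in [(180,353),(318,405),(182,535),(42,467)]: print("cad side",atz("side",S(*q),54))
for q in [(268,127),(233,250),(38,200)]: print("rack",atz("top",T(*q),4))
for q in [(520,233),(655,265),(752,170)]: print("rack side",atz("side",S(*q),4))
# shelf edge: top line & side line
def plane(n,a,b):
    c,d=ray(n,a);_,e=ray(n,b); nn=np.cross(d,e);nn/=np.linalg.norm(nn);return nn,c@nn
for sl in [((0,130),(300,52)),((0,120),(300,42))]:
  for tl in [((0,17),(600,262)),((100,85),(400,205))]:
    n1,k1=plane("top",*tl);n2,k2=plane("side",*sl)
    for y in(-500,0,500):
        print("edge",y,np.linalg.solve(np.array([n1,n2,[0,1,0]]),[k1,k2,y]))
for q in [(396,78),(383,170),(540,207),(558,150)]: print("box",atz("top",T(*q),80))
E
python3 t.py
```

```text
c (array([545.9, -21.3, 101.6]), np.float64(3.116516044599268)) [546.  -20.2 106. ] [549.3 -27.  106. ]
d (array([434.6, -22.8, 101.6]), np.float64(0.8715461695725863)) [434.5 -22.5 106. ] [439.1 -27.4 106. ]
L (array([538.2, 292.2, 114.2]), np.float64(7.282876037858804)) [542.3 297.6 106. ] [529.1 298.9 106. ]
Rr (array([550.3, 206.9, 115.6]), np.float64(3.721918311360191)) [553.5 210.5 106. ] [540.4 216.8 106. ]
cad top [ 528.  -147.3   54. ]
cad top [ 554.  -297.5   54. ]
cad top [ 434.5 -316.1   54. ]
cad top [ 409.3 -169.    54. ]
cad side [ 417.8 -173.4   54. ]
cad side [ 535. -152.   54.]
cad side [ 559.  -299.7   54. ]
cad side [ 436.9 -314.9   54. ]
rack [573.3 163.1   4. ]
rack [459.9 146.2   4. ]
rack [433.1 322.6   4. ]
rack side [463.9 141.8   4. ]
rack side [574.3 175.6   4. ]
rack side [555.2 330.9   4. ]
edge -500 [ 508.9 -500.   633.3]
edge 0 [523.5   0.  590.1]
edge 500 [538.2 500.  546.8]
edge -500 [ 482.7 -500.   623.2]
edge 0 [489.4   0.  576.9]
edge 500 [496.2 500.  530.7]
edge -500 [ 502.6 -500.   652.9]
edge 0 [515.2   0.  616. ]
edge 500 [527.9 500.  579.1]
edge -500 [ 477.4 -500.   643.6]
edge 0 [482.5   0.  604. ]
edge 500 [487.5 500.  564.3]
box [638.9  68.9  80. ]
box [561.6  48.1  80. ]
box [583.7 -83.3  80. ]
box [634.5 -79.3  80. ]
```

```bash
cat >> t.py <<'E'
print("boxcorner",tri(ray("top",T(540,207)),ray("side",S(455,345))))
for nm,q in dict(mill=(388,188),ramekin=(387,212),dome=(437,195),cup=(313,272),bottle=(271,286),knifeL=(145,352)).items(): print(nm,atz("side",q,0))
E
python3 t.py | tail -7
python3 -m handwheel '[[[30,-28,0,0.01],[65,-62,0,0.02],[100,-95,0,0.03],[136,-128,0,0.04],[172,-162,0,0.05],[207,-195,0,0.065],[243,-229,0,0.065],[278,-262,5,0.065],[314,-296,10,0.065],[349,-329,13,0.065]]]' -1 8
python3 -m handwheel '[[[30,-30,0,0],[55,-55,0,0],[65,-70,0,0],[70,-75,0,0],[70,-75,0,0],[70,-75,0,0],[70,-75,0,0],[70,-75,0,0],[70,-75,0,0],[70,-75,0,0]]]'
python3 - <<'E'
from h import *
o=monitor.get_obs(); im=viewer.camera("wrist"); cv2.imwrite("pics/w1.png",cv2.resize(im,(800,500),interpolation=cv2.INTER_CUBIC))
np.save("w1.npy",np.r_[o["ee_pos"],o["orientation"]]); print(o["ee_pos"],o["orientation"],o["joint_positions"])
E
```

```text
boxcorner (array([587.3, -77.7,  85.3]), np.float64(14.246691307529249))
mill [695.7 323.7  -0. ]
ramekin [776.2 193.3   0. ]
dome [869.1 403.8   0. ]
cup [ 761.3 -208.5    0. ]
bottle [ 699.9 -334.7    0. ]
knifeL [ 604.6 -717.1    0. ]
time_s: 1.1
ee_pos: [407.2, -208.0, 200.6]
orientation: [0.997, 0.081, -0.0, -0.0]
wrist_force: [0.9, -0.9, 0.1]
opening: 91.1
time_s: 2.1
ee_pos: [463.5, -124.9, 200.9]
orientation: [0.997, 0.081, -0.0, -0.0]
wrist_force: [0.3, 0.2, -1.3]
opening: 91.2
[ 463.48092186 -124.94556899  200.93024081] [ 9.96754298e-01  8.05038487e-02 -1.50066110e-05 -1.35292786e-05] [-3.87809849e-01  3.06696463e-01  1.70934621e+00  1.17386108e-05
  1.12558897e+00  1.02179930e+00]
```

View pics/w1.png

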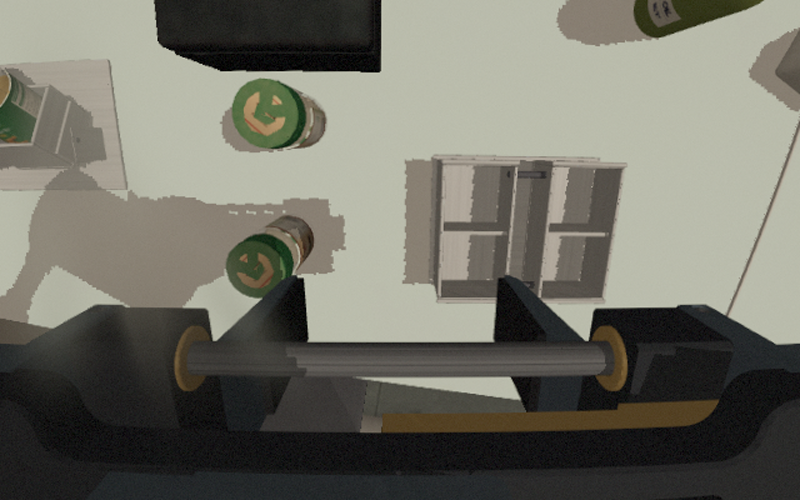

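The wrist view (shown at 1.25x) puts jar c's cap at (270,114), jar d's cap at (260,266), and the caddy rim corners at about (435,158), (626,164), (606,302) and (438,300). The black box's front edge is at row 70, with a clear gap to jar c.

Run:
```python
from h import *
np.set_printoptions(precision=1,suppress=True)
s=np.load("w1.npy"); o=dict(ee_pos=s[:3],orientation=s[3:]); Rt=R.from_quat(s[3:]).as_matrix()
W=lambda x,y,z:atz("wrist",(x/1.25,y/1.25),z,o)
def sh(n,p): print(n,p,"tool d",Rt.T@(p-s[:3]))
sh("c",W(270,114,106)); sh("d",W(260,266,106))
C=[W(435,158,54),W(626,164,54),W(606,302,54),W(438,300,54)]
for c in C: sh("rim",c)
print("dims",[np.linalg.norm(C[i]-C[i-1]) for i in range(4)])
sh("ctr",np.mean(C,0))
sh("box",W(380,71,85)); sh("box0",W(170,47,85))
sh("floor centre pockets -x(mid)",W(505,265,30))
```

```text
c [544.7 -24.6 106. ] tool d [ 96.3 -86.   94.9]
d [438.4 -25.2 106. ] tool d [  -8.8 -102.5   94.9]
rim [ 532.4 -141.5   54. ] tool d [ 65.4  27.4 146.9]
rim [ 554.6 -297.5   54. ] tool d [ 62.3 184.9 146.9]
rim [ 434. -318.   54.] tool d [-60.1 185.9 146.9]
rim [ 412.1 -166.9   54. ] tool d [-57.5  33.2 146.9]
dims [np.float64(122.99805829452913), np.float64(157.52011887015863), np.float64(122.33932513838846), np.float64(152.72560826171267)]
ctr [ 483.3 -231.    54. ] tool d [  2.5 107.8 146.9]
box [585.  -90.6  85. ] tool d [125.5 -14.4 115.9]
box0 [579.7  56.4  85. ] tool d [ 143.8 -160.4  115.9]
floor centre pockets -x(mid) [ 446.9 -226.2   30. ] tool d [-32.6  97.3 170.9]
```

```bash
python3 -m handwheel '[[[-3,-34,20,0],[-6,-68,35,0],[-9,-95,45,0],[-9,-102,55,0],[-9,-102,70,0],[-9,-102,95,0],[-9,-102,120,0],[-9,-102,134,0],[-9,-102,140,0],[-9,-102,140,0]]]' -1 10
python3 -m handwheel '[[[0,0,0,0],[0,0,0,0],[0,0,0,0],[0,0,0,0],[0,0,0,0],[0,0,0,0],[0,0,0,0],[0,0,0,0],[0,0,0,0],[0,0,0,0]]]' 1 10
```

```text
time_s: 3.15
ee_pos: [438.3, -25.7, 60.5]
orientation: [0.997, 0.081, -0.0, -0.0]
wrist_force: [-0.7, -0.2, -0.4]
opening: 90.9
time_s: 4.15
ee_pos: [438.3, -25.4, 60.9]
orientation: [0.997, 0.081, 0.0, -0.0]
wrist_force: [-0.5, 2.1, 3.2]
opening: 46.4
```

```bash
python3 -m handwheel '[[[0,0,-20,0],[0,0,-45,0],[0,15,-65,0],[5,45,-75,0],[12,85,-75,0],[20,125,-75,0],[27,165,-75,0],[34,205,-75,0],[39,240,-75,0],[41,256,-75,0]]]'
python3 -m handwheel '[[[0,0,0,0],[0,0,0,0],[0,0,0,0],[0,0,0,0],[0,0,0,0],[0,0,0,0],[0,0,0,0],[0,0,0,0],[0,0,0,0],[0,0,0,0]]]'
python3 - <<'E'
from h import *
o=monitor.get_obs(); im=viewer.camera("wrist"); cv2.imwrite("pics/w2.png",cv2.resize(im,(800,500),interpolation=cv2.INTER_CUBIC))
np.save("w2.npy",np.r_[o["ee_pos"],o["orientation"]]); print(o["ee_pos"])
E
```

```text
time_s: 5.15
ee_pos: [520.7, -274.5, 135.6]
orientation: [0.997, 0.08, 0.0, 0.0]
wrist_force: [0.4, -0.0, -1.4]
opening: 45.8
time_s: 6.15
ee_pos: [520.0, -271.5, 135.9]
orientation: [0.997, 0.081, -0.0, -0.0]
wrist_force: [-0.1, 0.2, -1.1]
opening: 45.3
[ 519.9877947  -271.49345507  135.89794113]
```

View pics/w2.png

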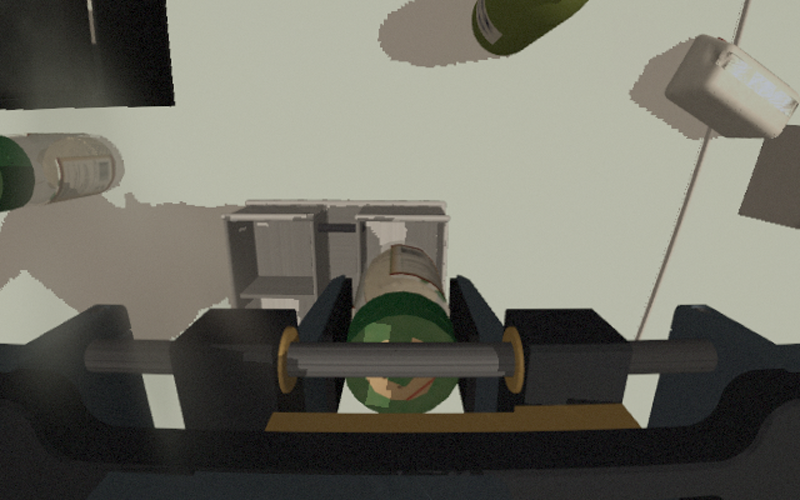

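Jar d is held upright at columns 350-450. The target pocket's far rim spans about (357..448, 216) and the left column's far rim spans (227..327, 216).

Run:
```python
from h import *
np.set_printoptions(precision=1,suppress=True)
s=np.load("w2.npy"); o=dict(ee_pos=s[:3],orientation=s[3:]); Rt=R.from_quat(s[3:]).as_matrix()
for n,x,y in [("R col outer L far",357,213),("R col outer R far",449,216),("L col L far",226,215),("L col R far",327,214)]:
    p=atz("wrist",(x/1.25,y/1.25),54,o); print(n,p,Rt.T@(p-s[:3]))
```

```text
R col outer L far [ 547.4 -237.6   54. ] [ 32.5 -29.   81.9]
R col outer R far [ 555.3 -298.1   54. ] [30.6 31.9 81.9]
L col L far [ 532.1 -150.8   54. ] [  31.4 -117.1   81.9]
L col R far [ 543.6 -218.1   54. ] [ 31.9 -48.9  81.9]
```

```bash
python3 -m handwheel '[[[0,1.5,10,0],[0,1.5,22,0],[0,1.5,32,0],[0,1.5,42,0],[0,1.5,50,0],[0,1.5,56,0],[0,1.5,60,0],[0,1.5,63,0],[0,1.5,65,0],[0,1.5,66,0]]]'
python3 -m handwheel '[[[0,0,0.5,0],[0,0,1,0],[0,0,1.5,0],[0,0,2,0],[0,0,2,0],[0,0,2,0],[0,0,2,0],[0,0,2,0],[0,0,2,0],[0,0,2,0]]]'
```

```text
time_s: 7.2
ee_pos: [520.3, -273.0, 69.9]
orientation: [0.997, 0.081, 0.0, 0.0]
wrist_force: [-0.6, -0.8, -1.6]
opening: 45.4
time_s: 8.2
ee_pos: [520.4, -273.0, 68.1]
orientation: [0.997, 0.081, 0.0, 0.0]
wrist_force: [-0.6, 1.5, 5.5]
opening: 45.6
```

```bash
python3 -m handwheel '[[[0,0,0,0],[0,0,0,0],[0,0,0,0],[0,0,0,0],[0,0,-5,0],[0,0,-20,0],[0,0,-45,0],[0,0,-62,0],[0,0,-65,0],[0,0,-65,0]]]' -0.6
python3 -m handwheel '[[[5,-20,0,0],[15,-60,0,0],[27,-100,0,0],[38,-145,0,0],[50,-190,0,0],[59,-225,0,0],[64,-241,0,0],[64,-241,10,0],[64,-241,25,0],[64,-241,40,0]]]' -1
python3 -m handwheel '[[[0,0,15,0],[0,0,26,0],[0,0,32,0],[0,0,32,0],[0,0,32,0],[0,0,32,0],[0,0,32,0],[0,0,32,0],[0,0,32,0],[0,0,32,0]]]'
```

```text
time_s: 9.2
ee_pos: [520.4, -273.1, 133.3]
orientation: [0.997, 0.081, 0.0, 0.0]
wrist_force: [0.4, 0.7, 0.3]
opening: 73.1
time_s: 10.2
ee_pos: [544.0, -25.5, 91.3]
orientation: [0.997, 0.081, -0.001, -0.0]
wrist_force: [0.5, -0.7, -0.1]
opening: 91.0
time_s: 11.2
ee_pos: [544.7, -24.8, 61.0]
orientation: [0.997, 0.081, 0.0, 0.0]
wrist_force: [-0.4, -0.1, 0.3]
opening: 91.2
```

```bash
python3 -m handwheel '[[[0,0,0,0],[0,0,0,0],[0,0,0,0],[0,0,0,0],[0,0,0,0],[0,0,0,0],[0,0,0,0],[0,0,0,0],[0,0,0,0],[0,0,0,0]]]' 1 10
python3 -m handwheel '[[[0,0,-20,0],[-5,0,-45,0],[-30,10,-65,0],[-60,35,-75,0],[-90,70,-75,0],[-110,110,-75,0],[-121,152,-75,0],[-123,195,-75,0],[-123,230,-75,0],[-123,241,-75,0]]]'
python3 -m handwheel '[[[0,0,0,0],[0,0,0,0],[0,0,0,0],[0,0,10,0],[0,0,22,0],[0,0,32,0],[0,0,42,0],[0,0,50,0],[0,0,56,0],[0,0,60,0]]]'
python3 -m handwheel '[[[0,0,3,0],[0,0,5,0],[0,0,6,0],[0,0,7,0],[0,0,7.5,0],[0,0,8,0],[0,0,8,0],[0,0,8,0],[0,0,8,0],[0,0,8,0]]]'
```

```text
time_s: 12.2
ee_pos: [544.6, -24.8, 60.9]
orientation: [0.997, 0.081, -0.0, -0.0]
wrist_force: [0.6, 0.8, 1.7]
opening: 45.9
time_s: 13.2
ee_pos: [462.4, -286.0, 135.9]
orientation: [0.997, 0.08, 0.0, 0.001]
wrist_force: [0.4, 0.6, -1.1]
opening: 45.7
time_s: 14.2
ee_pos: [461.9, -282.4, 75.3]
orientation: [0.997, 0.081, -0.0, -0.0]
wrist_force: [0.3, -0.4, -1.7]
opening: 45.9
time_s: 15.2
ee_pos: [462.1, -282.5, 68.0]
orientation: [0.997, 0.081, 0.0, 0.0]
wrist_force: [0.5, 0.9, 1.5]
opening: 45.9
```

```bash
python3 -m handwheel '[[[0,0,0,0],[0,0,0,0],[0,0,0,0],[0,0,0,0],[0,0,-5,0],[0,0,-20,0],[0,0,-45,0],[0,0,-70,0],[0,0,-85,0],[0,0,-85,0]]]' -0.6
python3 -m handwheel '[[[5,-20,-5,0],[12,-60,-15,0],[20,-105,-25,0],[28,-150,-35,0],[36,-195,-45,0],[44,-240,-48,0],[52,-285,-48,0],[60,-330,-48,0],[68,-375,-48,0],[76,-420,-48,0]]]' -1
python3 -m handwheel '[[[5,-25,0,0],[5,-40,0,0],[5,-45,0,0],[5,-45,0,0],[5,-45,0,0],[5,-45,0,0],[5,-45,0,0],[5,-45,0,0],[5,-45,0,0],[5,-45,0,0]]]'
python3 - <<'E'
from h import *
o=monitor.get_obs(); im=viewer.camera("wrist"); cv2.imwrite("pics/w3.png",cv2.resize(im,(800,500),interpolation=cv2.INTER_CUBIC))
np.save("w3.npy",np.r_[o["ee_pos"],o["orientation"]]); print(o["ee_pos"])
E
```

```text
time_s: 16.2
ee_pos: [463.0, -283.2, 155.2]
orientation: [0.997, 0.081, 0.001, 0.001]
wrist_force: [0.6, 0.0, -0.9]
opening: 73.0
time_s: 17.2
ee_pos: [468.7, 146.1, 200.4]
orientation: [0.997, 0.081, -0.0, 0.0]
wrist_force: [1.4, 0.1, -0.2]
opening: 91.3
time_s: 18.2
ee_pos: [467.1, 189.4, 200.9]
orientation: [0.997, 0.081, -0.0, -0.0]
wrist_force: [0.2, -0.0, 0.3]
opening: 91.2
[467.09302896 189.38693846 200.92703668]
```

View pics/w3.png

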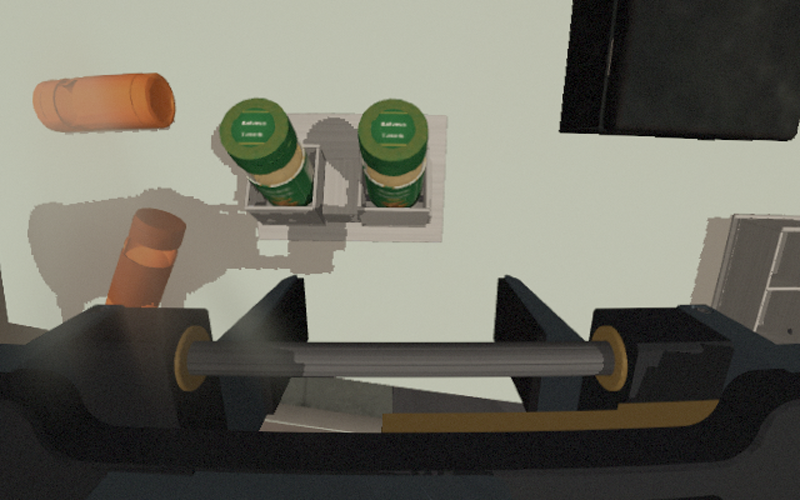

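The rack jars' cap tops are at (255,128) and (394,128). The rack plate corners are at about (447,116), (441,241) and (260,239).

Run:
```python
from h import *
np.set_printoptions(precision=1,suppress=True)
s=np.load("w3.npy"); o=dict(ee_pos=s[:3],orientation=s[3:]); Rt=R.from_quat(s[3:]).as_matrix()
W=lambda x,y,z:atz("wrist",(x/1.25,y/1.25),z,o)
T=lambda x,y:(210+x/3.33,145+y/3.33); S=lambda x,y:(210+x/5,140+y/5)
for n,w,t,sd in [("L",(255,128),(95,68),(707,70)),("R",(394,128),(197,96),(655,118))]:
    r=ray("wrist",(w[0]/1.25,w[1]/1.25),o)
    for b in (ray("top",T(*t)),ray("side",S(*sd))):
        p,e=tri(r,b); print(n,p,e,"tool",Rt.T@(p-s[:3]))
    p=W(*w,115); print(n,p,"z115 tool",Rt.T@(p-s[:3]))
for w in [(447,116),(441,241),(260,239)]: p=W(*w,4); print("plate",p,"tool",Rt.T@(p-s[:3]))
```

```text
L [538.4 291.6 126.2] 0.1914039235126054 tool [ 86.8 -89.4  74.7]
L [535.9 294.7 111.5] 6.181488691571954 tool [ 84.8 -92.9  89.5]
L [538.1 295.8 115. ] z115 tool [ 87.2 -93.6  85.9]
R [551.6 207.9 116.7] 0.6511058986643397 tool [86.4 -4.6 84.2]
R [550.5 206.6 115.2] 3.5102499229569992 tool [85.1 -3.5 85.7]
R [551.9 207.7 115. ] z115 tool [86.6 -4.4 85.9]
plate [573.2 164.3   4. ] tool [100.7  41.8 196.9]
plate [457.4 147.7   4. ] tool [-16.3  39.6 196.9]
plate [430.5 324.3   4. ] tool [ -14.4 -139.1  196.9]
```

```bash
python3 -m handwheel '[[[20,-1,0,0],[45,-4,5,0],[65,-5,20,0],[73,-5,40,0],[73,-5,65,0],[73,-5,90,0],[73,-5,110,0],[73,-5,122,0],[73,-5,128,0],[73,-5,128,0]]]' -0.7 12
python3 -m handwheel '[[[0,0,0,0],[0,0,0,0],[0,0,0,0],[0,0,0,0],[0,0,0,0],[0,0,0,0],[0,0,0,0],[0,0,0,0],[0,0,0,0],[0,0,0,0]]]' 1 12
```

```text
time_s: 19.25
ee_pos: [538.2, 206.2, 72.7]
orientation: [0.997, 0.081, -0.0, 0.0]
wrist_force: [0.6, -0.8, 0.4]
opening: 77.5
time_s: 20.25
ee_pos: [538.6, 206.3, 73.2]
orientation: [0.997, 0.081, 0.0, -0.0]
wrist_force: [0.6, -0.3, 5.7]
opening: 44.5
```

```bash
python3 -m handwheel '[[[2,0,-3.5,0],[5,0,-9,0],[9,0,-16,0],[13,0,-24,0],[17,0,-31,0],[21,0,-39,0],[25,0,-46,0],[28,0,-51,0],[29,0,-53,0],[29,0,-53,0]]]'
python3 -m handwheel '[[[0,0,-10,0],[-5,10,-20,0],[-15,30,-28,0],[-30,60,-30,0],[-50,95,-30,0],[-70,125,-30,0],[-85,145,-30,0],[-90,150,-30,0],[-90,150,-30,0],[-90,150,-30,0]]]'
python3 - <<'E'
from h import *
o=monitor.get_obs(); im=viewer.camera("wrist"); sd=viewer.camera("side")
c=cv2.resize(sd[140:240,230:390],None,fx=4,fy=4,interpolation=cv2.INTER_CUBIC)
cv2.imwrite("pics/w4.png",np.vstack([im[:200],c[:390]])); 
print(o["ee_pos"],o["opening"])
E
```

```text
time_s: 21.25
ee_pos: [567.1, 210.9, 126.1]
orientation: [0.997, 0.081, 0.0, -0.0]
wrist_force: [-0.3, -1.0, -1.3]
opening: 44.7
time_s: 22.25
ee_pos: [502.7, 48.6, 156.4]
orientation: [0.997, 0.081, 0.0, -0.0]
wrist_force: [0.3, -0.3, -1.2]
opening: 45.0
[502.74660352  48.63976221 156.37453871] 44.951734671441564
```

View pics/w4.png

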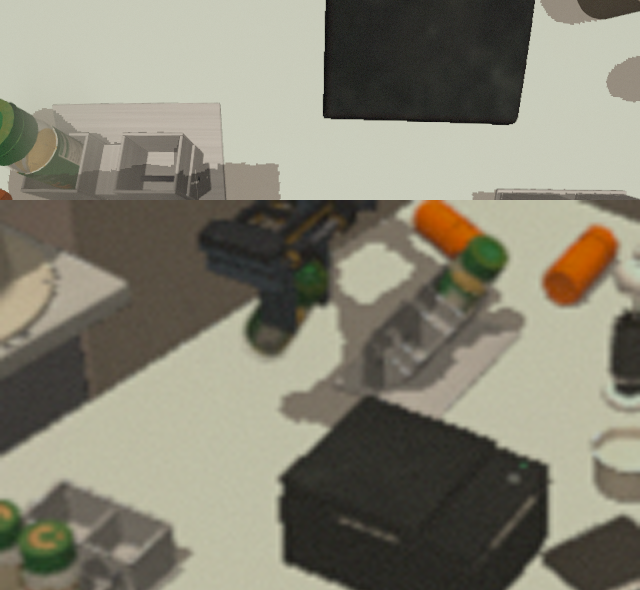

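Jar R is held clear of the rack and still leans at about 0.5 rad. I'll touch its base edge to the counter and roll it upright.

```bash
python3 -m handwheel '[[[0,0,15,0],[0,0,35,0],[0,0,55,0],[0,0,72,0],[0,0,84,0],[0,0,90,0],[0,0,92,0],[0,0,93,0],[0,0,93,0],[0,0,93,0]]]' 1 12
python3 -m handwheel '[[[0,0,0.5,0],[0,0,1,0],[0,0,1.5,0],[0,0,2,0],[0,0,2.5,0],[0,0,3,0],[0,0,3.5,0],[0,0,3.5,0],[0,0,3.5,0],[0,0,3.5,0]]]'
```

```text
time_s: 23.35
ee_pos: [502.6, 48.3, 63.4]
orientation: [0.997, 0.081, 0.0, 0.0]
wrist_force: [-0.2, -0.1, -0.8]
opening: 44.8
time_s: 24.35
ee_pos: [502.3, 48.3, 59.4]
orientation: [0.997, 0.081, 0.0, 0.0]
wrist_force: [0.3, 0.4, -1.7]
opening: 44.6
```

```bash
python3 -m handwheel '[[[0,0,0.5,0],[0,0,1,0],[0,0,1.5,0],[0,0,2,0],[0,0,2.5,0],[0,0,3,0],[0,0,3,0],[0,0,3,0],[0,0,3,0],[0,0,3,0]]]'
python3 -m handwheel '[[[0,0,0.5,0],[0,0,1,0],[0,0,1.5,0],[0,0,2,0],[0,0,2.5,0],[0,0,3,0],[0,0,3,0],[0,0,3,0],[0,0,3,0],[0,0,3,0]]]'
```

```text
time_s: 25.35
ee_pos: [502.3, 48.3, 56.4]
orientation: [0.997, 0.081, 0.0, -0.0]
wrist_force: [-0.3, -1.1, -1.2]
opening: 44.5
time_s: 26.35
ee_pos: [502.8, 48.4, 53.7]
orientation: [0.997, 0.081, 0.001, 0.0]
wrist_force: [1.3, 0.3, 5.2]
opening: 45.1
```

```bash
python3 -m handwheel '[[[-4,0,-0.3,0],[-8,0,-0.6,0],[-12,0,-0.8,0],[-16,0,-0.8,0],[-20,0,-0.7,0],[-24,0,-0.4,0],[-28,0,0,0],[-32,0,0.6,0],[-35,0,1.2,0],[-37,0,1.6,0]]]' 1 10
python3 - <<'E'
from h import *
o=monitor.get_obs(); sd=viewer.camera("side")
cv2.imwrite("pics/w5.png",cv2.resize(sd[150:230,250:350],None,fx=7,fy=7,interpolation=cv2.INTER_CUBIC)); 
print(o["ee_pos"],o["opening"],o["wrist_force"])
E
```

```text
time_s: 27.35
ee_pos: [466.1, 42.3, 52.3]
orientation: [0.997, 0.081, 0.001, 0.0]
wrist_force: [-0.9, 0.4, 12.3]
opening: 44.7
[466.11097889  42.3419859   52.30041281] 44.702901928877814 [-0.89100915  0.38427816 12.25179052]
```

View pics/w5.png

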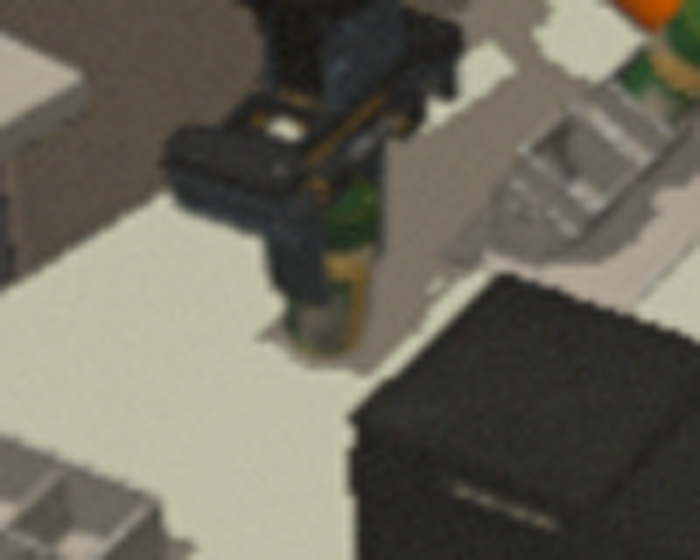

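The jar is now within about 0.2 rad of upright, well inside its self-righting angle. I'll ease it a bit further, release it so it settles flat, then locate its cap.

```bash
python3 -m handwheel '[[[-3,0,-0.3,0],[-6,0,-0.5,0],[-9,0,-0.5,0],[-10,0,-0.5,0],[-10,0,-0.5,0],[-10,0,-0.5,0],[-10,0,-0.5,0],[-10,0,-0.5,0],[-10,0,-0.5,0],[-10,0,-0.5,0]]]' 1 5
python3 -m handwheel '[[[0,0,0,0],[0,0,0,0],[0,0,0,0],[0,0,0,0],[0,0,0,0],[0,0,-10,0],[0,0,-35,0],[0,0,-65,0],[-5,0,-90,0],[-10,0,-110,0]]]' -0.5
python3 -m handwheel '[[[-15,0,-12,0],[-30,0,-20,0],[-35,0,-30,0],[-35,0,-30,0],[-35,0,-30,0]  ,[-35,0,-30,0],[-35,0,-30,0],[-35,0,-30,0],[-35,0,-30,0],[-35,0,-30,0]]]' -1
python3 - <<'E'
from h import *
o=monitor.get_obs(); im=viewer.camera("wrist"); sd=viewer.camera("side")
c=cv2.resize(sd[150:230,250:350],(500,400),interpolation=cv2.INTER_CUBIC)
cv2.imwrite("pics/w6.png",np.hstack([im[:,170:470],c])); 
np.save("w6.npy",np.r_[o["ee_pos"],o["orientation"]]); print(o["ee_pos"])
E
```

```text
time_s: 28.4
ee_pos: [455.9, 40.8, 52.3]
orientation: [0.997, 0.081, 0.0, 0.0]
wrist_force: [-0.7, -0.4, -1.3]
opening: 44.8
time_s: 29.4
ee_pos: [446.1, 39.1, 164.5]
orientation: [0.997, 0.081, 0.001, 0.0]
wrist_force: [0.5, 0.4, -0.3]
opening: 68.1
time_s: 30.4
ee_pos: [411.5, 33.5, 192.2]
orientation: [0.997, 0.081, -0.0, -0.0]
wrist_force: [-0.2, -0.2, 0.7]
opening: 91.4
[411.47326459  33.53265515 192.18401228]
```

View pics/w6.png

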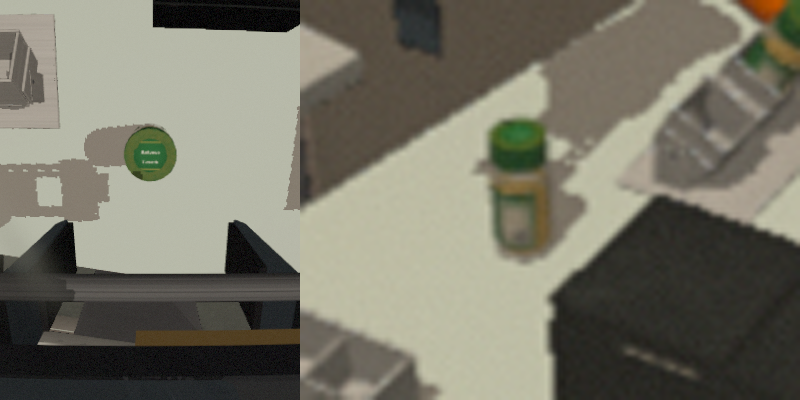

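The jar stands upright, with its cap at wrist pixel (320,155).

```bash
cat > loc.py <<'E'
from h import *
import sys
np.set_printoptions(precision=1,suppress=True)
def show(px,o,z=106):
    p=atz("wrist",px,z,o); print(p,"tool",R.from_quat(o["orientation"]).as_matrix().T@(p-o["ee_pos"]))
def green(im):
    h=cv2.cvtColor(im,cv2.COLOR_BGR2HSV); m=cv2.inRange(h,(35,90,40),(90,255,255))
    m=cv2.morphologyEx(m,cv2.MORPH_CLOSE,np.ones((9,9)))
    for c in cv2.findContours(m,cv2.RETR_EXTERNAL,cv2.CHAIN_APPROX_NONE)[0]:
        if cv2.contourArea(c)>300: print("green",cv2.boundingRect(c),cv2.minEnclosingCircle(c)); yield cv2.minEnclosingCircle(c)[0]
E
python3 - <<'E'
from loc import *
s=np.load("w6.npy"); o=dict(ee_pos=s[:3],orientation=s[3:])
show((320,155),o)
im=np.zeros((400,640,3),np.uint8); im[:,170:470]=cv2.imread("pics/w6.png")[:,:300]
for c in green(im): show(c,o)
E
```

```text
[455.5  41.3 106. ] tool [44.7 -0.6 86.2]
green (294, 127, 52, 54) ((320.10906982421875, 153.56809997558594), 26.749492645263672)
[456.7  41.4 106. ] tool [45.9 -0.5 86.2]
```

```bash
python3 -m handwheel '[[[22,0,10,0],[40,0,30,0],[45.5,0,50,0],[45.5,0,80,0],[45.5,0,105,0],[45.5,0,121,0],[45.5,0,129,0],[45.5,0,131,0],[45.5,0,131,0],[45.5,0,131,0]]]' -0.6 10
python3 -m handwheel '[[[0,0,0,0],[0,0,0,0],[0,0,0,0],[0,0,0,0],[0,0,0,0],[0,0,0,0],[0,0,0,0],[0,0,-10,0],[0,0,-30,0],[0,0,-50,0]]]' 1 10
python3 -m handwheel '[[[0,20,-15,0],[3,60,-25,0],[6,105,-25,0],[9,150,-25,0],[12,190,-25,0],[12.5,220,-25,0],[12.5,230,-25,0],[12.5,230,-25,0],[12.5,230,-25,0],[12.5,230,-20,0]]]'
python3 -m handwheel '[[[0,0,10,0],[0,0,20,0],[0,0,30,0],[0,0,40,0],[0,0,48,0],[0,0,54,0],[0,0,58,0],[0,0,60,0],[0,0,61,0],[0,0,61.5,0]]]'
```

```text
time_s: 31.5
ee_pos: [456.9, 40.8, 62.1]
orientation: [0.997, 0.081, 0.001, 0.0]
wrist_force: [-0.4, 0.3, -0.8]
opening: 72.8
time_s: 32.5
ee_pos: [455.9, 40.8, 112.2]
orientation: [0.997, 0.081, -0.001, -0.0]
wrist_force: [0.2, -0.5, -1.2]
opening: 44.7
time_s: 33.5
ee_pos: [505.7, -183.0, 131.7]
orientation: [0.997, 0.081, 0.0, 0.0]
wrist_force: [0.2, 0.5, -2.1]
opening: 44.7
time_s: 34.5
ee_pos: [505.9, -184.2, 70.0]
orientation: [0.997, 0.081, 0.0, 0.0]
wrist_force: [0.6, 0.1, -0.8]
opening: 44.8
```

```bash
python3 -m handwheel '[[[0,0,0.5,0],[0,0,1,0],[0,0,1.5,0],[0,0,1.8,0],[0,0,1.8,0],[0,0,1.8,0],[0,0,1.8,0],[0,0,1.8,0],[0,0,1.8,0],[0,0,1.8,0]]]'
python3 -m handwheel '[[[0,0,0,0],[0,0,0,0],[0,0,0,0],[0,0,0,0],[0,0,-5,0],[0,0,-20,0],[0,0,-45,0],[0,0,-70,0],[0,-15,-87,0],[5,-40,-87,0]]]' -0.6
python3 -m handwheel '[[[8,-40,0,0],[16,-85,0,0],[25,-130,0,0],[34,-175,0,0],[43,-220,0,0],[52,-265,0,0],[61,-310,0,0],[70,-355,0,0],[79,-395,0,0],[90,-428,0,0]]]' -0.7
python3 - <<'E'
from h import *
o=monitor.get_obs();t=np.array([524.6,293.5,72.7]);print(o["ee_pos"],R.from_quat(o["orientation"]).as_matrix().T@(t-o["ee_pos"]))
E
```

```text
time_s: 35.5
ee_pos: [506.0, -184.2, 68.4]
orientation: [0.997, 0.081, 0.0, 0.0]
wrist_force: [-0.6, 0.9, 6.2]
opening: 45.2
time_s: 36.5
ee_pos: [505.3, -144.9, 157.6]
orientation: [0.997, 0.08, 0.002, 0.001]
wrist_force: [0.3, 0.8, -0.7]
opening: 73.3
time_s: 37.5
ee_pos: [523.6, 295.4, 155.4]
orientation: [0.997, 0.081, 0.0, -0.0]
wrist_force: [-0.0, -0.4, -0.6]
opening: 77.4
[523.55513099 295.43619125 155.42209179] [ 0.7089151   2.09637162 82.72174879]
```

```bash
python3 -m handwheel '[[[0,0,5,0],[0,0,20,0],[0,0,40,0],[0,0,60,0],[0,0,72,0],[0,0,79,0],[0,0,82.5,0],[0,0,82.5,0],[0,0,82.5,0],[0,0,82.5,0]]]' -0.7 12
python3 -m handwheel '[[[0,0,0,0],[0,0,0,0],[0,0,0,0],[0,0,0,0],[0,0,0,0],[0,0,0,0],[0,0,0,0],[0,0,0,0],[0,0,0,0],[0,0,0,0]]]' 1 12
```

```text
time_s: 38.5
ee_pos: [524.5, 293.2, 73.2]
orientation: [0.997, 0.081, 0.001, -0.0]
wrist_force: [0.0, -0.6, 0.6]
opening: 77.4
time_s: 39.5
ee_pos: [524.2, 293.1, 72.5]
orientation: [0.997, 0.081, 0.0, -0.0]
wrist_force: [-0.6, -0.5, 1.0]
opening: 44.7
```

```bash
python3 -m handwheel '[[[2,0,-3.5,0],[5,0,-9,0],[9,0,-16,0],[13,0,-24,0],[17,0,-31,0],[21,0,-39,0],[25,0,-46,0],[28,0,-51,0],[29,0,-53,0],[29,0,-63,0]]]'
python3 -m handwheel '[[[0,0,-10,0],[-5,15,-18,0],[-15,45,-20,0],[-30,80,-20,0],[-50,120,-20,0],[-65,160,-20,0],[-80,200,-20,0],[-90,229,-20,0],[-90,238,-20,0],[-90,238,-10,0]]]'
python3 -m handwheel '[[[0,0,20,0],[0,0,40,0],[0,0,60,0],[0,0,74,0],[0,0,82,0],[0,0,86,0],[0,0,88,0],[0,0,89,0],[0,0,90,0],[0,0,91,0]]]'
```

```text
time_s: 40.5
ee_pos: [552.1, 297.4, 134.9]
orientation: [0.997, 0.081, -0.001, 0.0]
wrist_force: [-0.4, -0.3, -0.7]
opening: 44.5
time_s: 41.5
ee_pos: [503.1, 46.9, 146.6]
orientation: [0.997, 0.08, 0.001, 0.0]
wrist_force: [-0.1, 0.9, -2.6]
opening: 44.5
time_s: 42.5
ee_pos: [502.5, 48.3, 54.8]
orientation: [0.997, 0.081, 0.0, 0.0]
wrist_force: [0.7, -0.2, -1.7]
opening: 44.6
```

```bash
python3 -m handwheel '[[[0,0,0.7,0],[0,0,1.3,0],[-4,0,1,0],[-9,0,0.6,0],[-14,0,0.4,0],[-19,0,0.5,0],[-24,0,0.8,0],[-29,0,1.3,0],[-34,0,2.1,0],[-37,0,2.7,0]]]' 1 10
python3 -m handwheel '[[[-3,0,-0.3,0],[-6,0,-0.5,0],[-9,0,-0.5,0],[-10,0,-0.5,0],[-10,0,-0.5,0],[-10,0,-0.5,0],[-10,0,-0.5,0],[-10,0,-0.5,0],[-10,0,-0.5,0],[-10,0,-0.5,0]]]' 1 5
```

```text
time_s: 43.5
ee_pos: [465.9, 42.3, 52.5]
orientation: [0.997, 0.081, 0.001, 0.0]
wrist_force: [-0.3, -0.7, 12.7]
opening: 44.8
time_s: 44.5
ee_pos: [455.9, 40.8, 52.3]
orientation: [0.997, 0.081, -0.0, -0.0]
wrist_force: [1.3, -0.1, 0.9]
opening: 44.7
```

Same force pattern as with the first jar. Releasing, backing off and locating the cap the same way.

```bash
python3 -m handwheel '[[[0,0,0,0],[0,0,0,0],[0,0,0,0],[0,0,0,0],[0,0,0,0],[0,0,-10,0],[0,0,-35,0],[0,0,-65,0],[-5,0,-90,0],[-10,0,-110,0]]]' -0.5
python3 -m handwheel '[[[-15,0,-12,0],[-30,0,-20,0],[-35,0,-30,0],[-35,0,-30,0],[-35,0,-30,0]  ,[-35,0,-30,0],[-35,0,-30,0],[-35,0,-30,0],[-35,0,-30,0],[-35,0,-30,0]]]' -0.6
python3 - <<'E'
from loc import *
o=monitor.get_obs(); im=viewer.camera("wrist"); print(o["ee_pos"])
for c in green(im): show(c,o)
sd=viewer.camera("side")
c=cv2.resize(sd[150:270,220:370],(500,400),interpolation=cv2.INTER_CUBIC)
cv2.imwrite("pics/w7.png",np.hstack([im[:,170:470],c]));
E
```

```text
time_s: 45.5
ee_pos: [446.1, 39.1, 164.5]
orientation: [0.997, 0.081, 0.001, 0.0]
wrist_force: [-0.1, 0.1, 0.2]
opening: 68.4
time_s: 46.5
ee_pos: [411.5, 33.5, 192.2]
orientation: [0.997, 0.081, -0.0, -0.0]
wrist_force: [0.4, 0.0, 0.2]
opening: 73.0
[411.5  33.5 192.2]
green (623, 183, 17, 42) ((638.5, 203.5), 20.506195068359375)
[ 462.1 -258.9  106. ] tool [  2.9 296.7  86.2]
green (294, 125, 52, 53) ((319.5, 151.11538696289062), 26.68836212158203)
[458.6  42.2 106. ] tool [47.9 -1.  86.2]
green (551, 117, 65, 53) ((583.0, 142.5), 33.064430236816406)
[ 504.5 -179.6  106. ] tool [ 57.5 225.4  86.2]
```

View pics/w7.png

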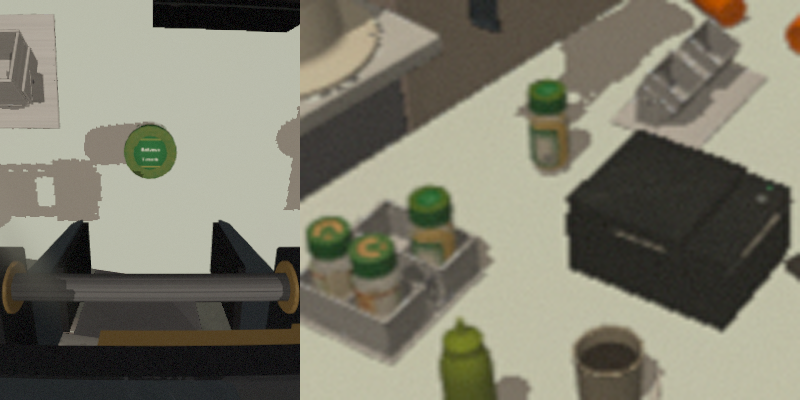

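```bash
python3 -m handwheel '[[[22,0,10,0],[40,0,30,0],[47.5,0,50,0],[47.5,0,80,0],[47.5,0,105,0],[47.5,0,121,0],[47.5,0,129,0],[47.5,0,131,0],[47.5,0,131,0],[47.5,0,131,0]]]' -0.6 10
python3 -m handwheel '[[[0,0,0,0],[0,0,0,0],[0,0,0,0],[0,0,0,0],[0,0,0,0],[0,0,0,0],[0,0,0,0],[0,0,-10,0],[-10,0,-30,0],[-25,0,-50,0]]]' 1 10
python3 -m handwheel '[[[-12,10,-15,0],[-24,35,-25,0],[-24,80,-25,0],[-24,125,-25,0],[-24,165,-25,0],[-24,200,-25,0],[-24,222,-25,0],[-24,230,-25,0],[-24,230,-25,0],[-24,230,-20,0]]]'
python3 -m handwheel '[[[0,0,10,0],[0,0,20,0],[0,0,30,0],[0,0,40,0],[0,0,48,0],[0,0,54,0],[0,0,58,0],[0,0,60,0],[0,0,61,0],[0,0,61.5,0]]]'
python3 -m handwheel '[[[0,0,0.5,0],[0,0,1,0],[0,0,1.5,0],[0,0,1.8,0],[0,0,1.8,0],[0,0,1.8,0],[0,0,1.8,0],[0,0,1.8,0],[0,0,1.8,0],[0,0,1.8,0]]]'
```

```text
time_s: 47.6
ee_pos: [458.9, 41.2, 62.1]
orientation: [0.997, 0.081, 0.001, 0.0]
wrist_force: [0.2, -0.1, 0.2]
opening: 73.1
time_s: 48.6
ee_pos: [433.7, 37.1, 112.1]
orientation: [0.997, 0.081, -0.0, -0.0]
wrist_force: [-0.4, -0.2, -1.1]
opening: 44.6
time_s: 49.6
ee_pos: [446.9, -192.9, 131.6]
orientation: [0.997, 0.081, 0.0, -0.0]
wrist_force: [-0.6, 1.1, -0.4]
opening: 44.6
time_s: 50.6
ee_pos: [447.1, -193.8, 69.9]
orientation: [0.997, 0.081, 0.0, 0.0]
wrist_force: [-0.3, 0.2, -0.7]
opening: 44.7
time_s: 51.6
ee_pos: [447.2, -193.8, 68.4]
orientation: [0.997, 0.081, 0.0, 0.0]
wrist_force: [-2.0, 0.8, 7.3]
opening: 44.5
```

Contact with the floor. Releasing, rising clear and taking a final look.

```bash
python3 -m handwheel '[[[0,0,0,0],[0,0,0,0],[0,0,0,0],[0,0,0,0],[0,0,-5,0],[0,0,-20,0],[0,0,-45,0],[0,0,-75,0],[0,0,-100,0],[-5,-10,-115,0]]]' -0.6
python3 -m handwheel '[[[-10,-15,-10,0],[-25,-35,-15,0],[-40,-60,-15,0],[-50,-80,-15,0],[-50,-90,-15,0],[-50,-90,-15,0],[-50,-90,-15,0],[-50,-90,-15,0],[-50,-90,-15,0],[-50,-90,-15,0]]]'
python3 - <<'E'
from loc import *
o=monitor.get_obs(); im=viewer.camera("wrist"); sd=viewer.camera("side"); print(o["ee_pos"],o["time_s"])
for c in green(im): show(c,o,113)
a=cv2.resize(sd[160:290,200:330],(400,400),interpolation=cv2.INTER_CUBIC)
cv2.imwrite("pics/w8.png",np.hstack([im[:,240:640],a]))
E
```

```text
time_s: 52.6
ee_pos: [441.6, -185.6, 185.3]
orientation: [0.997, 0.081, 0.001, 0.001]
wrist_force: [-0.3, 0.8, -0.1]
opening: 72.9
time_s: 53.6
ee_pos: [376.9, -104.3, 197.9]
orientation: [0.997, 0.081, -0.0, -0.0]
wrist_force: [0.4, 0.4, 0.1]
opening: 73.1
[ 376.9 -104.3  197.9] 53.6
green (392, 117, 74, 53) ((428.5753479003906, 141.0), 36.91561508178711)
[ 447.1 -182.6  113. ] tool [56.7 88.6 84.9]
green (504, 115, 63, 53) ((535.1702880859375, 140.87991333007812), 31.5881404876709)
[ 463.1 -272.7  113. ] tool [ 58.1 180.1  84.9]
green (513, 46, 65, 58) ((545.5574951171875, 75.4552993774414), 34.605350494384766)
[ 514.7 -264.4  113. ] tool [110.3 180.2  84.9]
green (394, 39, 80, 63) ((433.5, 73.5), 42.714263916015625)
[ 498.7 -173.7  113. ] tool [109.1  88.   84.9]
```

View pics/w8.png

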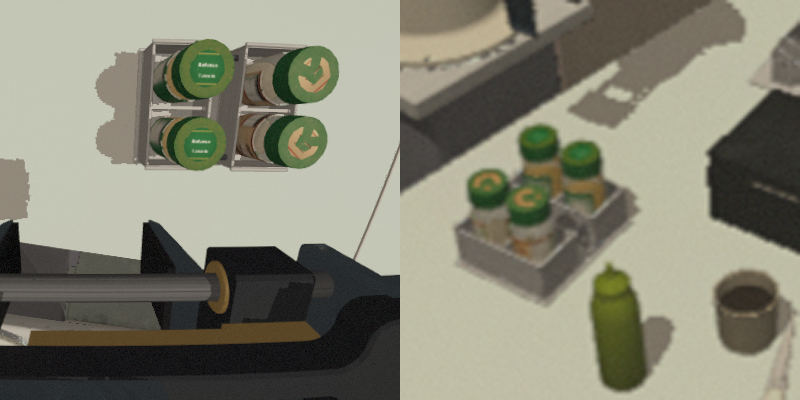

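All four jars stand upright, one in each pocket, and the gripper is clear of them. Handing in.

```bash
python3 -c "
from bench import manip; print(manip.hand_in())"
```

```text
the job is handed in; nothing more can be done
None
```

All four jars are in the caddy, one to a pocket, upright with caps up. I handed the job in at about 54 s of the 72 s allowed; `hand_in` reports no verdict.

- **Standing jars (c and d):** I gripped each at 10 N and lowered it into the caddy's -y pockets.
- **Rack jars (a and b):** I pulled each out along its leaning axis at 12 N. I then rolled it upright on the counter by its base edge, let go, gripped it again and lowered it into a +y pocket.
- **Forces:** The upward wrist force as the jars met the pocket floors was about 2–7 N (40 N limit on the caddy). The highest reading was about 13 N, while rolling the rack jars upright.
- **Last pictures:** The wrist and side views show four upright jars in four pockets, the gripper clear, and the bottle and cup where they were. I did not re-check the ramekin and mill, but the arm worked well away from them.
- **Disagreement in the last check:** Cap positions found by colour came out up to about 12 mm off where I released the jars. That is probably because the outline includes the side of the cap when seen at an angle. The jars have only about 5 mm of play in the pockets, so I relied on the picture and the release positions.
- **One estimate that was off:** Both rack jars touched the counter about 7 mm lower than I had worked out. I found the contact by force and it caused no trouble.

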